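# Swing the brass bar into line against its post

### The job

On the dark setting plate, swing the brass bar round into line: with its black-banded heel staying by the steel post as the pivot, bring the free end round until the bar lies along the white line with its heel at the cross mark, then let go. Slide it flat on the plate, never lifting it, and leave the steel bar and the black eyepiece undisturbed.

Things in the scene. Friction and masses are not known exactly. Their poses are not given: they have to be found in the camera images.
- plate: Fixed dark steel plate, 320x250x8 mm (x -50..270, y -55..195). Origin: desk top, under the white cross mark; plate top 8 mm above. +x runs along the white line (x -30..260, y 0) from the mark to where the free end must come; z up. Fixed bright steel post, dia 18, 35 mm above plate, axis at x 15, y 21: touches a bar lying on the line. All mm.
- brass_bar: Loose brass bar 200x24x20 mm, 0.5-0.9 kg, flat on the plate. Origin: bottom centre of its heel end face (black band, by the post); +x along the bar to the free end, z up. Starts 28-43 deg counter-clockwise (from above) of the white line, heel within 10 mm of touching the post, which is on its +y side. Moving the free end clockwise presses the heel on the post and pivots it.
- steel_bar: Bystander: loose plain bright steel bar, 160 x 24 x 20 mm, 0.55 kg, no black band, lying on the desk just beyond the plate's edge past the end of the white line. Origin: centre of the lower edge of one end; +x along the bar. Leave it where it is.
- eyepiece: Bystander: black eyepiece with a thin brass line, 48 mm diameter at most, 50 mm high, standing upright on the desk beside the plate. Origin: centre of its underside. Leave it where it is.
There are look-alikes about, which are no part of the job. Leave any pink or purple look-alike of the brass_bar alone.

How it is judged:
By the outcome, as a careful person would: the job done as asked, in the order asked, and still so for the second after the job is handed in, with the robot touching nothing.
It also fails if it takes over 32 s, if anything falls off the work surface, if the arm or the gripper's body presses on something with over 40 N, if the wrist force passes 120 N, or if a joint passes its speed limit or range.

### The arm

A 6-joint arm with a two-finger parallel gripper is mounted at the origin on the work surface. World frame = base frame: x ahead of the robot, y to its left, z up, the work surface at z = 0. Lengths are in m, angles in rad, forces in N, time in s.
With the tool pointing down it reaches from about 0.375 to 0.9 m from the base axis. Payload 3.1 kg.
Tool frame: the origin (TCP) lies between the finger pads; the fingertips stand 25 mm ahead of it and the grasp point (between the pads) lies 6 mm ahead of it (ctrl.nose_length is the distance from the TCP to the fingertips, in m); z points along the fingers, y is the line along which they close (so a half turn about z gives the same grasp; the last joint's range is limited). The gripper opens to 85 mm and grips with 20 to 120 N. Pads are 22 mm wide; open, the fingers measure 114 mm over their backs; the gripper's body (76 mm by 85 mm) begins 54 mm behind the grasp point. The pads swing forward as they close: fully open they stand 13 mm farther back than shut.
Start: joints at [1.02, 0.527, 1.433, -0, 1.181, -0.178], TCP at [0.228, 0.582, 0.256] pointing down, gripper open.
Joint ranges: [-3.08, 3.08], [-0.75, 2.2], [0.22, 2.44], [-1.43, 4.57], [0, 2.65], [-2.85, 2.85]. Speed limits (rad/s): [2.79, 2.79, 3.14, 3.14, 3.14, 3.14].

### API

Orientations are given as [roll, pitch, yaw] about the fixed x, y, z axes, in that order (R = Rz(yaw) Ry(pitch) Rx(roll)).
In Python, from rig import ctrl gives the robot as it stands.
- The arm moves only by the tool apply_moves, never from a script. Its argument "commands" is a list of rows, each a list of 5 numbers: the shift along the tool's x, y, z in cm, then the turn about the tool's z in degrees, then the finger opening in cm, from 0 to 8.54. A call has 1 to 5 rows; each row is the pose to reach, as a shift and turn from the pose commanded when the call began, along the tool's axes at that moment; what a row does not reach only later rows make up. A row lasts 1/8 s, in which the tool goes at most 62.5 mm and 10.7 degrees, less where a joint would pass 70% of its speed; a pose out of reach is approached as far as the arm can. A call with a gripper value outside its range is refused whole. The fingers move at their own pace and stop on an object; "newtons" is the grip in N (left out, the last holds). Time passes only in rows, so rows that repeat a pose let the fingers close. It gives the time, the measured TCP pose, the force, the opening and the grip force at its end, in the units of the state.
- ctrl.get_state(): the state, without advancing time (a new reading comes with each control period).
- ctrl.camera(name): name is "scene" or "top"; returns (picture, depth): 400x640x3 uint8, red, green, blue; 400x640 float32, m along the optical axis (not along the pixel's ray), 0 where there is no reading.
- ctrl.camera_info(name): a dict with "intrinsics" (3x3 intrinsics, pixels), "R" (3x3) and "t" (3): a world point X has camera coordinates R X + t. Camera axes: x right, y down, z forward; pixel columns grow to the right and rows downward; lengths in m; the calibration is good to about 2 mm. A picture is of the moment at which its call begins. camera_info takes no time and is no camera call.
- ctrl.hand_in(): hands the job in; it is judged then, once.
The state is a dict: "clock": time; "joint_positions": joint angles; "qd": joint speeds; "tau": joint torques, N m; "position": TCP position; "orientation": TCP orientation; "wrist_force": force on the tool from outside, world axes, zero at the start; "ft_torque": the same for the moment, N m; "width": opening from 0.0 (shut) to 1.0 (fully open); "grasp_force": force on a finger pad.
Only numpy, scipy, OpenCV 4.12 (cv2) and the standard library are available. Lean on these libraries where they do the work, as an engineer would, in place of code of your own. Each camera call takes 0.05 s, during which the arm holds its last target. There are 200 camera calls.

## Working session

There is one attempt and no reset: what is moved stays moved. The work goes in short steps, Python scripts to look and compute and a tool call to move; the robot and the scene stay as the last step left them, time stands still between calls to the robot, and variables do not carry over. Pictures are saved under pics/ and viewed, at most 10 in all, crops included, and the job is handed in when it is done.

Besides the shell and the picture viewer there is one more tool, called as name([rows], argument=value, ...), one row to a line, values as JSON. apply_moves: Moves the arm, as the interface text tells. Its arguments: {"type":"object","properties":{"commands":{"type":"array"},"newtons":{"type":"number"}},"required":["commands"]}

```bash
mkdir -p pics
cat > h.py <<'E'
import numpy as np, cv2
from rig import ctrl
def shot(n,f):
    p,d=ctrl.camera(n); cv2.imwrite(f'pics/{f}.png',p[:,:,::-1]); np.save(f'pics/{f}.npy',d); return p,d
def px2w(n,u,v,z):
    i=ctrl.camera_info(n);K=np.array(i['intrinsics']);R=np.array(i['R']);t=np.array(i['t'])
    c=-R.T@t; r=R.T@np.linalg.solve(K,[u,v,1]); return c+r*(z-c[2])/r[2]
def w2px(n,X):
    i=ctrl.camera_info(n);q=np.array(i['intrinsics'])@(np.array(i['R'])@np.array(X)+np.array(i['t']));return q[:2]/q[2]
E
python3 - <<'E'
from h import *
shot('top','t0');shot('scene','s0')
print(ctrl.get_state())
for n in('top','scene'):
    i=ctrl.camera_info(n);print(n,-np.array(i['R']).T@i['t'],i['intrinsics'],i['R'])
E
```

```text
{'clock': 0.1, 'joint_positions': array([ 1.01953527e+00,  5.28362451e-01,  1.43378532e+00, -7.32229395e-06,
        1.18138814e+00, -1.78461502e-01]), 'qd': array([ 0.00134283, -0.00301356, -0.0014929 , -0.00084621,  0.00081852,
       -0.00026354]), 'tau': array([-4.25192475e-04, -4.43303847e+01, -1.78583926e+01, -2.64958180e-04,
        3.91399604e-03,  1.78336296e-05]), 'position': array([0.22727409, 0.5815714 , 0.25543448]), 'orientation': array([-3.13967905e+00, -3.38298380e-04,  2.76879557e+00]), 'wrist_force': array([-0.41170512, -0.59020327,  0.46080506]), 'ft_torque': array([-0.00660894, -0.00533505, -0.01196593]), 'grasp_force': 0.0, 'width': 1.0025555602720155}
top [ 0.41939412 -0.16281317  1.61935522] [[499.58094463   0.         318.33003745]
 [  0.         499.58094463 204.26093231]
 [  0.           0.           1.        ]] [[ 0.01155874 -0.99989123  0.00916064]
 [-0.99820536 -0.01207662 -0.0586533 ]
 [ 0.05875755 -0.00846624 -0.99823638]]
scene [ 1.04448559 -0.67924199  0.83878763] [[385.77340723   0.         317.92769411]
 [  0.         385.77340723 207.46117858]
 [  0.           0.           1.        ]] [[ 0.68232166  0.73105131 -0.00106572]
 [ 0.53513696 -0.50045848 -0.68056575]
 [-0.49806184  0.46379445 -0.73268623]]
```

View pics/t0.png

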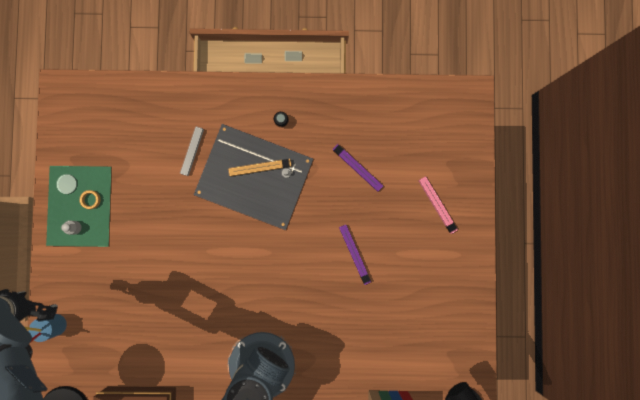

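View pics/s0.png

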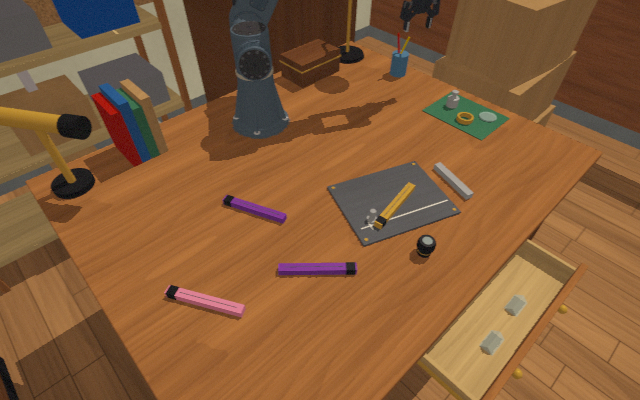

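Candidates: brass-yellow bar on the plate at top (260,168), with its black heel at (287,163) by the post; purple (358,168); purple (355,254); pink (438,205). I choose the one on the plate. The steel bar is at (192,151) and the eyepiece at (281,119). Next is a close crop.

Run:
```python
from h import *
p=cv2.imread('pics/t0.png')[95:240,175:325]
cv2.imwrite('pics/t0c.png',cv2.resize(p,None,fx=4,fy=4,interpolation=cv2.INTER_CUBIC))
p=cv2.imread('pics/s0.png')[150:270,310:480]
cv2.imwrite('pics/s0c.png',cv2.resize(p,None,fx=4,fy=4,interpolation=cv2.INTER_CUBIC))
```

```text
(no output)
```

View pics/t0c.png

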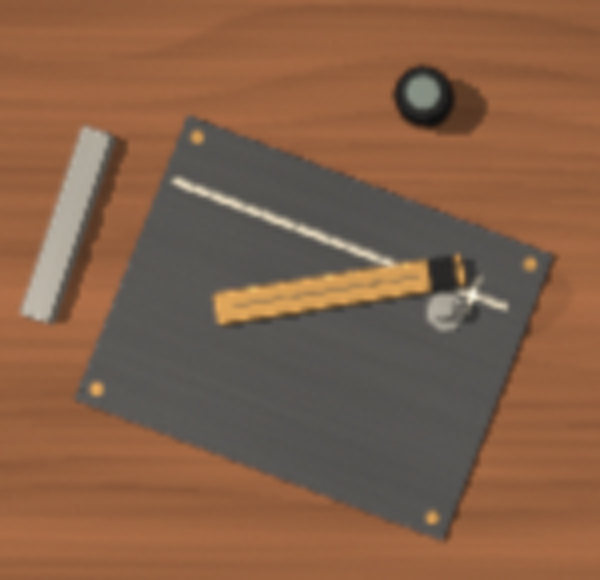

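View pics/s0c.png

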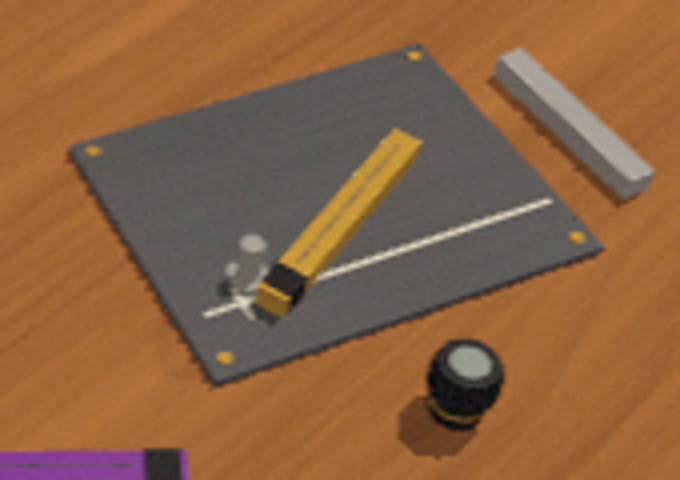

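```bash
cat > m.py <<'E'
from h import *
C=[((190,117),(270,-55)),((553,257),(-50,-55)),((445,540),(-50,195)),((78,402),(270,195))]
f=lambda c,z:px2w('top',175+c[0]/4-.375,95+c[1]/4-.375,z)
W=np.array([f(c,.008)[:2] for c,_ in C]);P=np.array([p for _,p in C])/1e3
wm,pm=W.mean(0),P.mean(0);H=(P-pm).T@(W-wm);U,S,V=np.linalg.svd(H);R=V.T@U.T
o=wm-R@pm
toP=lambda w:(R.T@(np.array(w)[:2]-o))*1e3
toW=lambda p:R@(np.array(p)/1e3)+o
yaw=np.arctan2(R[1,0],R[0,0])
E
python3 - <<'E'
from m import *
print('det',np.linalg.det(R),'yaw',np.degrees(yaw),'o',o,'res mm',(W-(P-pm)@R.T-wm)*1e3)
print('line ends',toP(f((173,181),.008)),toP(f((507,306),.008)),'cross',toP(f((473,296),.008)))
print('post top',toP(f((440,312),.043)))
for c in [(213,293),(219,326),(462,253),(468,286)]: print('bar',c,toP(f(c,.028)))
print('steel',[toP(f(c,.02)) for c in [(83,127),(112,135),(22,316),(50,322)]])
print('eye',toP(f((422,95),.05)))
E
```

```text
det 1.0000000000000002 yaw 69.87590021093771 o [ 0.62898695 -0.09374466] res mm [[-0.89104969 -1.04969912]
 [-1.73656263  2.56084014]
 [ 2.49026335  0.66512426]
 [ 0.13734896 -2.17626529]]
line ends [262.37316438  -0.65713939] [-27.57040081  -1.81439985] cross [1.0929341  0.37852084]
post top [17.96541856 25.35178858]
bar (213, 293) [194.49515959  74.27031956]
bar (219, 326) [180.34442235  97.2682305 ]
bar (462, 253) [ 20.02056556 -26.72455442]
bar (468, 286) [ 6.0020181  -3.57748896]
steel [array([343.26265045, -14.46250508]), array([319.03656097, -16.7248261 ]), array([332.40967298, 145.55509839]), array([309.67018796, 142.07506064])]
eye [  92.76415411 -130.6651505 ]
```

```bash
cat > dm.py <<'E'
from m import *
def cloud(n,f):
    d=np.load(f'pics/{f}.npy').astype(float);i=ctrl.camera_info(n);K=np.array(i['intrinsics']);Rc=np.array(i['R']);t=np.array(i['t'])
    v,u=np.mgrid[:400,:640];r=np.stack([(u-K[0,2])/K[0,0],(v-K[1,2])/K[1,1],np.ones_like(d)],-1)*d[...,None]
    return (r-t)@Rc
def inplate(X,m=0): 
    q=((X[...,:2]-o)@R)*1e3; return q
def rect(q,L=None):
    c=q.mean(0);w,v=np.linalg.eigh(np.cov((q-c).T));a=v[:,1]*np.sign(v[0,1]);return c,np.degrees(np.arctan2(a[1],a[0])),np.sqrt(12*w)
E
python3 - <<'E'
from dm import *
X=cloud('top','t0');q=inplate(X);z=X[...,2]*1e3
b=(q[...,0]>-90)&(q[...,0]<300)&(q[...,1]>-90)&(q[...,1]<230)
print('desk/plate z hist',np.histogram(z[b],bins=np.arange(-8,52,4)))
pl=b&(z>4)&(q[...,0]<295); print('plate',rect(q[pl]),cv2.minAreaRect(q[pl].astype(np.float32)))
br=b&(z>18)&(z<33)&(np.hypot(q[...,0]-17,q[...,1]-23)>14)&(q[...,0]<270)
print('bar',rect(q[br]),br.sum(),cv2.minAreaRect(q[br].astype(np.float32)))
po=b&(z>34);print('post',q[po].mean(0),po.sum())
E
```

```text
desk/plate z hist (array([ 537, 1551, 2313, 3067, 2598,  909,  153,   79,  155,  174,   64,
         18,   12,    6]), array([-8, -4,  0,  4,  8, 12, 16, 20, 24, 28, 32, 36, 40, 44, 48]))
plate (array([107.02986117,  68.80508241]), np.float64(1.2673374384513882), array([267.72335518, 337.46548602])) ((102.59423828125, 70.04418182373047), (384.4794921875, 319.8178405761719), 0.002083101077005267)
bar (array([100.76654807,  37.83208681]), np.float64(27.98229007734381), array([ 71.64107506, 206.96095751])) 465 ((97.34027099609375, 48.85686492919922), (220.4744873046875, 304.57073974609375), 79.89098358154297)
post [65.16932853 30.93335023] 59
```

```bash
cat >> m.py <<'E'
def go(target,z,yawdeg,cur=None):
    """shift (cm) and turn (deg) from current pose to target world xy, z, yaw"""
    s=ctrl.get_state();p=s['position'] if cur is None else np.array(cur[:3]);y=s['orientation'][2] if cur is None else cur[3]
    d=np.array([*target,z])-p
    dy=(yawdeg-np.degrees(y)+180)%360-180
    return np.round([100*(np.cos(y)*d[0]+np.sin(y)*d[1]),100*(np.sin(y)*d[0]-np.cos(y)*d[1]),-100*d[2],-dy],2)
E
python3 - <<'E'
from m import *
bc=np.array([100.2,35.3]);a=np.radians(30.2);g=bc+15*np.array([np.cos(a),np.sin(a)])
print(g,toW(g),np.degrees(yaw)+30.2)
print(go(toW(g),.12,np.degrees(yaw)+30.2,[.228,.582,.256,2.769]))
print(go(toW(g),.037,np.degrees(yaw)+30.2,[.228,.582,.256,2.769]), ctrl.get_state()['clock'])
E
```

```text
[113.16412203  42.8452992 ] [0.62769202 0.02725188] 100.07590021093772
[-57.42 -37.12  13.6   58.58]
[-57.42 -37.12  21.9   58.58] 0.1
```

apply_moves([
  [-57.42, -37.12, 9, 58.6, 8.5],
  [-57.42, -37.12, 9, 58.6, 8.5],
  [-57.42, -37.12, 9, 58.6, 8.5],
  [-57.42, -37.12, 9, 58.6, 8.5],
  [-57.42, -37.12, 9, 58.6, 8.5],
])

```text
clock: 0.72
position: [0.4095, 0.329, 0.2151]
orientation: [-3.142, 0.0, 1.825]
wrist_force: [0.1, 1.2, -0.2]
width: 0.996
grasp_force: 0.0
```

Run:
```python
from m import *
s=ctrl.get_state();print(s['clock'],s['position'],s['orientation'])
print(go([.6277,.0273],.12,100.1))
```

```text
0.725 [0.40946445 0.32895785 0.21512842] [-3.14153327e+00  7.08236815e-06  1.82536550e+00]
[-34.69  13.52   9.51   4.49]
```

apply_moves([
  [-34.7, 13.5, 9.5, 4.5, 8.5],
  [-34.7, 13.5, 9.5, 4.5, 8.5],
  [-34.7, 13.5, 9.5, 4.5, 8.5],
  [-34.7, 13.5, 9.5, 4.5, 8.5],
  [-34.7, 13.5, 9.5, 4.5, 8.5],
])

```text
clock: 1.35
position: [0.5882, 0.0845, 0.1374]
orientation: [-3.141, -0.0, 1.752]
wrist_force: [0.8, 0.9, 0.8]
width: 0.993
grasp_force: 0.0
```

apply_moves([
  [0, 0, 0, 0, 8.5],
])

```text
clock: 1.48
position: [0.5899, 0.0821, 0.1367]
orientation: [3.141, 0.001, 1.747]
wrist_force: [0.2, 0.5, -0.2]
width: 0.992
grasp_force: 0.0
```

Run:
```python
from m import *
s=ctrl.get_state();print(s['clock'],s['position'],s['orientation'])
print(go([.6277,.0273],.12,100.1))
```

```text
1.475 [0.58992702 0.0821449  0.13674901] [3.14114722e+00 7.70855658e-04 1.74686919e+00]
[-6.06  2.76  1.67 -0.01]
```

apply_moves([
  [-6.06, 2.76, 1.7, 0, 8.5],
  [-6.06, 2.76, 1.7, 0, 8.5],
  [-6.06, 2.76, 4.5, 0, 8.5],
  [-6.06, 2.76, 4.5, 0, 8.5],
])

```text
clock: 1.98
position: [0.6227, 0.0331, 0.0915]
orientation: [-3.135, -0.002, 1.754]
wrist_force: [1.1, 0.2, 0.4]
width: 0.996
grasp_force: 0.0
```

Run:
```python
from m import *
s=ctrl.get_state();print(s['clock'],s['position'],s['orientation'],toP(s['position']))
print(go([.6277,.0273],.037,100.1))
p,_=shot('scene','s1');q,_=shot('top','t1')
a=cv2.resize(p[120:280,300:500][:,:,::-1],None,fx=3.5,fy=3.5,interpolation=cv2.INTER_CUBIC)
cv2.imwrite('pics/s1c.png',a)
```

```text
1.975 [0.62266379 0.03306418 0.09146622] [-3.13539563e+00 -2.32931936e-03  1.75353689e+00] [116.89159955  49.5663026 ]
[-0.66  0.39  5.45  0.37]
```

View pics/s1c.png

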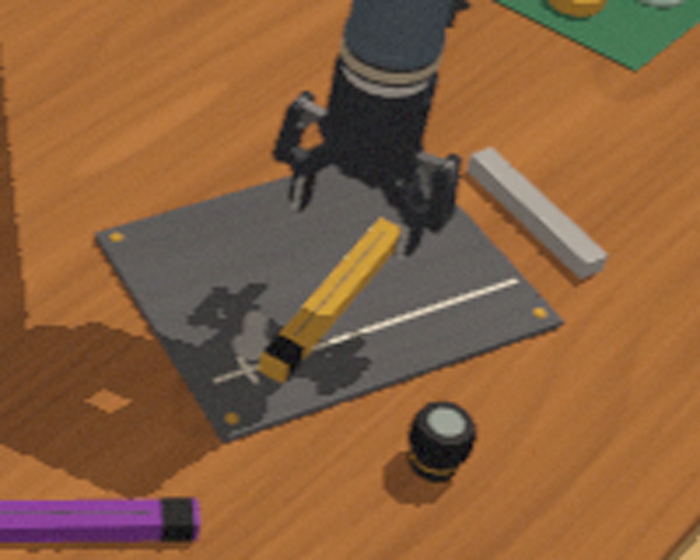

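The open fingers straddle the brass bar (its far end is near crop (385,225), heel near (285,360)), and the bar and post are undisturbed. I'll go down.

apply_moves([
  [0, 0, 1.5, 0, 8.5],
  [0, 0, 3, 0, 8.5],
  [0, 0, 4.2, 0, 8.5],
  [0, 0, 4.2, 0, 8.5],
])

```text
clock: 2.58
position: [0.6245, 0.0317, 0.0496]
orientation: [-3.139, -0.001, 1.753]
wrist_force: [0.6, -0.4, 0.2]
width: 0.995
grasp_force: 0.0
```

Run:
```python
from m import *
s=ctrl.get_state();print(s['clock'],s['position'],s['orientation'],toP(s['position']),s['wrist_force'])
print(go([.6277,.0273],.037,100.1))
```

```text
2.575 [0.62445569 0.03174737 0.04963847] [-3.13856614e+00 -9.55732807e-04  1.75273332e+00] [116.27169342  47.43074256] [ 0.55246946 -0.36766707  0.18446018]
[-0.5   0.24  1.26  0.32]
```

apply_moves([
  [-0.5, 0.24, 1.2, 0.3, 8.5],
  [-0.5, 0.24, 1.2, 0.3, 8.5],
  [-0.5, 0.24, 1.2, 0.3, 5],
  [-0.5, 0.24, 1.2, 0.3, 4],
  [-0.5, 0.24, 1.2, 0.3, 3.4],
], newtons=25)

```text
clock: 3.2
position: [0.6289, 0.0272, 0.0396]
orientation: [3.141, 0.0, 1.748]
wrist_force: [0.1, -0.3, 0.2]
width: 0.402
grasp_force: 0.0
```

Run:
```python
from m import *
s=ctrl.get_state();print(s['clock'],s['position'],s['orientation'],toP(s['position']),s['wrist_force'],s['width'],ctrl.nose_length)
print(go([.6277,.0273],.037,100.1))
p,_=shot('scene','s2')
a=cv2.resize(p[140:260,320:480][:,:,::-1],None,fx=5,fy=5,interpolation=cv2.INTER_CUBIC)
cv2.imwrite('pics/s2c.png',a)
```

```text
3.2 [0.62894153 0.02722243 0.03961835] [3.14106079e+00 1.54595731e-04 1.74761301e+00] [113.5663737   41.66193733] [ 0.08207376 -0.30373217  0.16506751] 0.4021873711491503 0.025
[ 0.03 -0.12  0.26  0.03]
```

View pics/s2c.png

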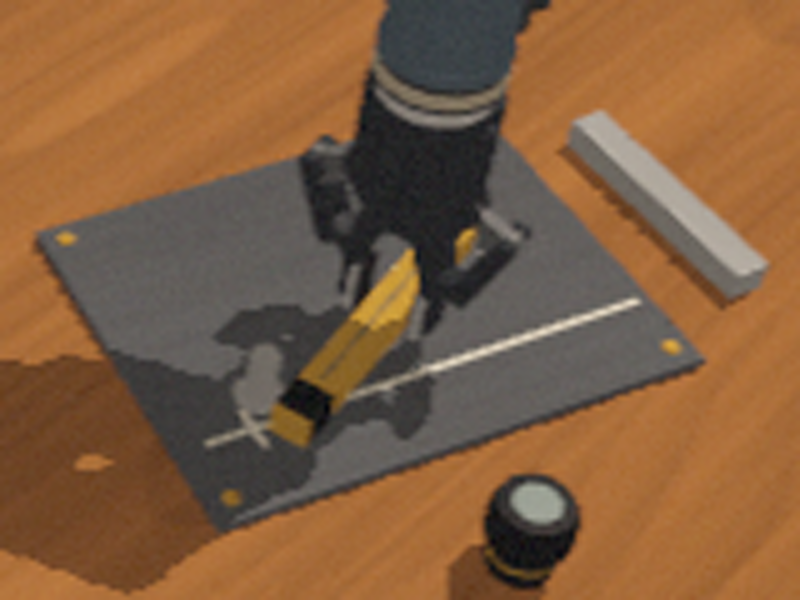

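The fingers straddle the bar well at about 115 mm from the heel, with its heel at crop (300,410) unmoved. I'll lower a little and close.

apply_moves([
  [0, -0.1, 0.25, 0, 3.4],
  [0, -0.1, 0.25, 0, 2.6],
  [0, -0.1, 0.25, 0, 2.0],
  [0, -0.1, 0.25, 0, 2.0],
  [0, -0.1, 0.25, 0, 2.0],
], newtons=30)

```text
clock: 3.88
position: [0.6281, 0.0271, 0.0368]
orientation: [3.141, -0.0, 1.747]
wrist_force: [0.9, 0.6, -1.2]
width: 0.272
grasp_force: 32.5
```

Run:
```python
from m import *
s=ctrl.get_state();print(s['clock'],s['position'],s['orientation'],toP(s['position']),s['wrist_force'],s['ft_torque'],s['width'],s['grasp_force'])
```

```text
3.875 [0.62810859 0.02710271 0.03680083] [ 3.14091950e+00 -6.64357096e-05  1.74730660e+00] [113.16738768  42.40283367] [ 0.92694664  0.60847899 -1.23833345] [ 0.15925938 -0.14066307 -0.0731677 ] 0.2724191725610313 32.456433176994324
```

Run:
```python
from m import *
s=ctrl.get_state();cur=[*s['position'],s['orientation'][2]]
for th,gap,d in [(26,8,96.5),(21,6,97.5),(15,4.5,98.5),(9,3,99.5),(4,2.5,100)]:
    a=np.radians(th);A=np.array([np.cos(a),np.sin(a)]);N=np.array([-A[1],A[0]])
    t=np.array([15,21])-(21+gap)*N+d*A
    print(t,go(toW(t),cur[2],np.degrees(yaw)+th,cur))
```

```text
[114.44638872  37.23778832] [-0.15  0.51 -0.    4.24]
[115.70002622  30.73420357] [-0.37  1.14 -0.    9.24]
[116.74357954  21.86256737] [-0.73  1.95 -0.   15.24]
[117.02941705  12.8607091 ] [-1.15  2.75 -0.   21.24]
[116.39568216   4.53289219] [-1.63  3.43 -0.   26.24]
```

apply_moves([
  [-0.15, 0.5, 0, 4.2, 2.0],
  [-0.37, 1.14, 0, 9.2, 2.0],
  [-0.73, 1.95, 0, 15.2, 2.0],
  [-1.15, 2.75, 0, 21.2, 2.0],
  [-1.63, 3.43, 0, 26.2, 2.0],
], newtons=50)

```text
clock: 4.5
position: [0.6617, 0.0186, 0.0369]
orientation: [-3.135, 0.0, 1.29]
wrist_force: [-5.2, 4.7, 5.6]
width: 0.267
grasp_force: 51.0
```

apply_moves([
  [0, 0, 0, 0, 2.0],
  [0, 0, 0, 0, 2.0],
])

```text
clock: 4.75
position: [0.6632, 0.0178, 0.0369]
orientation: [-3.139, -0.001, 1.29]
wrist_force: [-3.0, 4.1, 4.9]
width: 0.265
grasp_force: 51.0
```

Run:
```python
from m import *
s=ctrl.get_state();print(s['clock'],s['position'],np.degrees(s['orientation'][2]-yaw),toP(s['position']),s['wrist_force'],s['ft_torque'],s['width'],s['grasp_force'])
p,_=shot('scene','s3')
q,_=shot('top','t3')
a=cv2.resize(p[170:250,330:470][:,:,::-1],(796,455),interpolation=cv2.INTER_CUBIC)
cv2.imwrite('pics/s3c.png',a)
```

```text
4.75 [0.66323406 0.01784448 0.03687477] 4.011189799655897 [116.55945679   6.23645089] [-3.03909928  4.1409519   4.85067754] [ 0.70745701  0.47072113 -0.45700152] 0.2648328160604505 51.048036217689514
```

View pics/s3c.png

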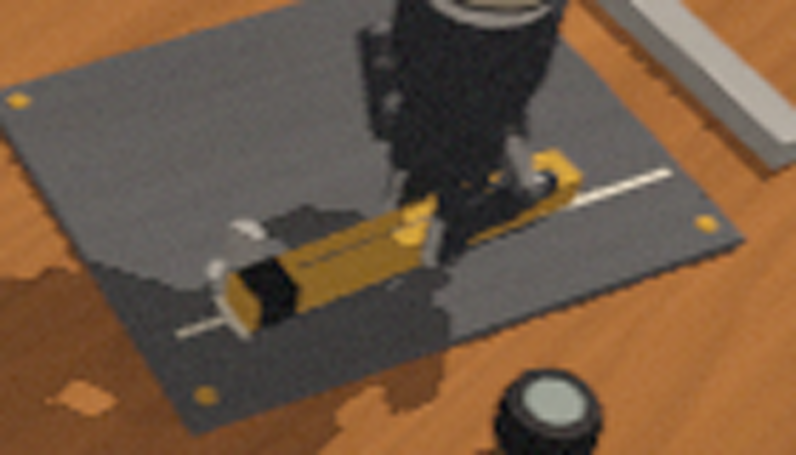

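Run:
```python
from h import *
I=np.array([(72,150),(420,45),(602,250),(215,383),(205,315),(551,201),(241,302)])/4+[310,150]-.375
P=np.array([(-50,195),(270,195),(270,-55),(-50,-55),(-30,0),(260,0),(0,0)],float)
# include s3 line end etc
Hm,_=cv2.findHomography(I,P)
print(np.round(cv2.perspectiveTransform(I[None],Hm)[0]-P,1))
k=796/140
g=lambda u,v:np.array([330+(u+.5)/k-.5,170+(v+.5)/k-.5])
J=np.array([g(*c) for c in [(222,295),(250,335),(666,173),(180,333),(195,434),(741,240)]])
print(np.round(cv2.perspectiveTransform(J[None],Hm)[0],1))
for f in ('t0','t3'):
    p=cv2.imread(f'pics/{f}.png')
p=cv2.imread('pics/t3.png')[125:185,205:315];q=cv2.imread('pics/s3.png')[200:236,355:405]
cv2.imwrite('pics/c3.png',np.vstack([cv2.resize(p,(770,280),interpolation=cv2.INTER_CUBIC)[:, :],cv2.resize(q,(770,310),interpolation=cv2.INTER_CUBIC)[:, :]])[:600])
```

```text
[[-0.6 -0.6]
 [-0.2 -0. ]
 [-2.6 -0.7]
 [-0.3 -1.5]
 [ 0.7  0.8]
 [ 2.8  0.4]
 [ 0.2  1.7]]
[[  3.3  15.4]
 [  4.1 -13.6]
 [260.6   0.7]
 [-27.9   1.1]
 [-49.8 -58.7]
 [267.6 -54.4]]
```

View pics/c3.png

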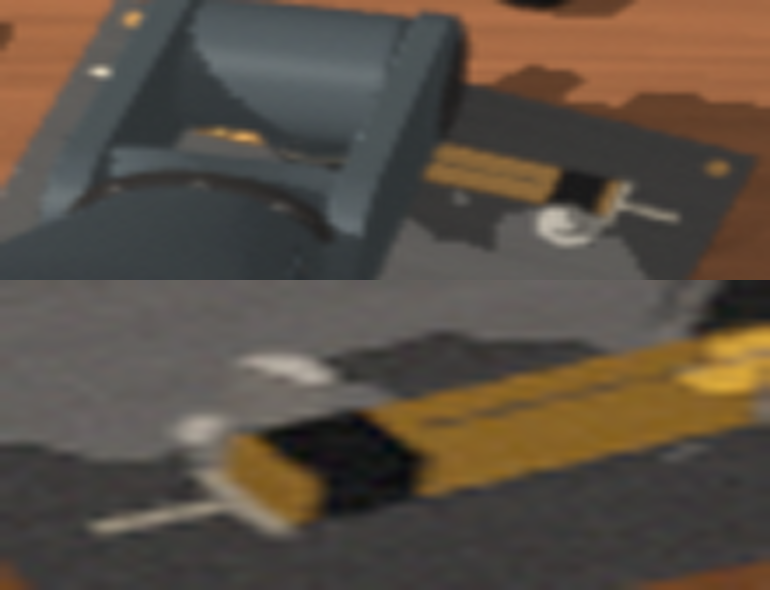

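Run:
```python
from m import *
s=ctrl.get_state();cur=[*s['position'],s['orientation'][2]]
for t,th in [((115,2.8),2),((113.5,-.5),.2)]:
    print(go(toW(t),cur[2],np.degrees(yaw)+th,cur))
```

```text
[-0.18  0.33 -0.    2.01]
[-0.35  0.65 -0.    3.81]
```

apply_moves([
  [-0.15, 0.25, 0, 2, 2.0],
  [-0.35, 0.55, 0, 3.8, 2.0],
  [-0.35, 0.55, 0, 3.8, 2.0],
  [-0.35, 0.55, 0, 3.8, 2.0],
])

```text
clock: 5.35
position: [0.6673, 0.0135, 0.0369]
orientation: [-3.138, -0.001, 1.225]
wrist_force: [-3.5, 6.1, 4.7]
width: 0.269
grasp_force: 51.0
```

Run:
```python
from m import *
s=ctrl.get_state();print(s['clock'],s['position'],np.degrees(s['orientation'][2]-yaw),toP(s['position']),'F plate',R.T@s['wrist_force'][:2],s['wrist_force'],s['ft_torque'])
p,_=shot('scene','s4');q,_=shot('top','t4')
p=p[200:236,355:405,::-1];q=q[125:185,205:315,::-1]
cv2.imwrite('pics/c4.png',np.vstack([cv2.resize(q,(770,280),interpolation=cv2.INTER_CUBIC),cv2.resize(p,(770,310),interpolation=cv2.INTER_CUBIC)]))
```

```text
5.35 [0.66730057 0.0135033  0.03685693] 0.33350314522088387 [113.88240986   0.9246038 ] F plate [4.54322603 5.35220842] [-3.46233593  6.10731263  4.66444101] [ 0.94107316  0.56873542 -0.06000795]
```

View pics/c4.png

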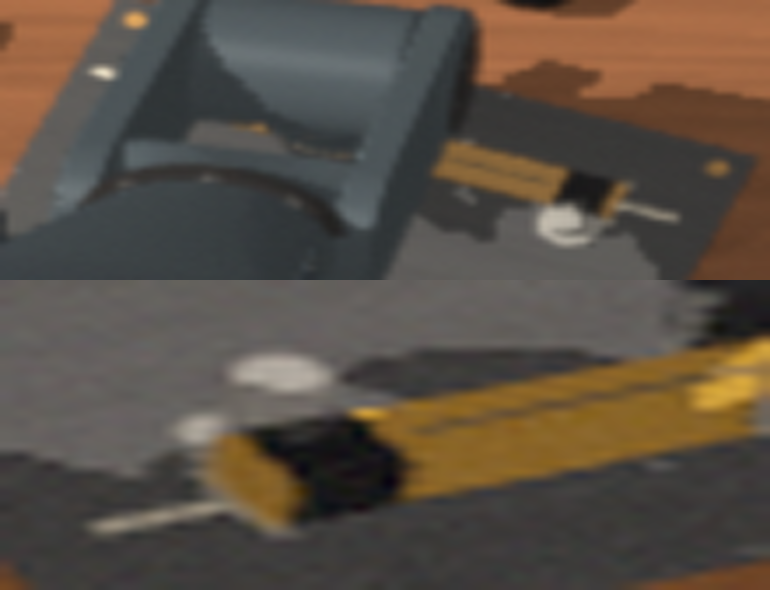

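Heel face is now at the cross arm (lower view (245,505)), with the line stub running into its middle and the bar against the post. I'll release, rise, and check.

apply_moves([
  [0, 0, 0, 0, 5],
  [0, 0, 0, 0, 5],
  [0, 0, 0, 0, 5],
  [0, 0, -4, 0, 5],
  [0, 0, -9, 0, 5],
])

```text
clock: 6.08
position: [0.668, 0.0117, 0.1261]
orientation: [-3.139, 0.001, 1.224]
wrist_force: [1.0, 0.5, 0.7]
width: 0.587
grasp_force: 0.0
```

apply_moves([
  [6, 0, -5, 0, 5],
  [12, -5, -8, 0, 5],
  [18, -10, -8, 0, 5],
  [22, -16, -8, 0, 5],
  [22, -20, -8, 0, 5],
])

```text
clock: 6.7
position: [0.5751, 0.2704, 0.2064]
orientation: [3.139, -0.002, 1.224]
wrist_force: [-0.9, 0.6, -0.5]
width: 0.589
grasp_force: 0.0
```

Run:
```python
from m import *
s=ctrl.get_state();print(s['clock'],s['position'],s['wrist_force'])
q,_=shot('top','t5');p,_=shot('scene','s5')
p=p[165:255,325:475,::-1];q=q[110:200,180:330,::-1]
cv2.imwrite('pics/c5.png',np.vstack([cv2.resize(x,(500,300),interpolation=cv2.INTER_CUBIC) for x in(q,p)]))
```

```text
6.7 [0.57512064 0.27037345 0.2063555 ] [-0.86663521  0.58385662 -0.50195436]
```

View pics/c5.png

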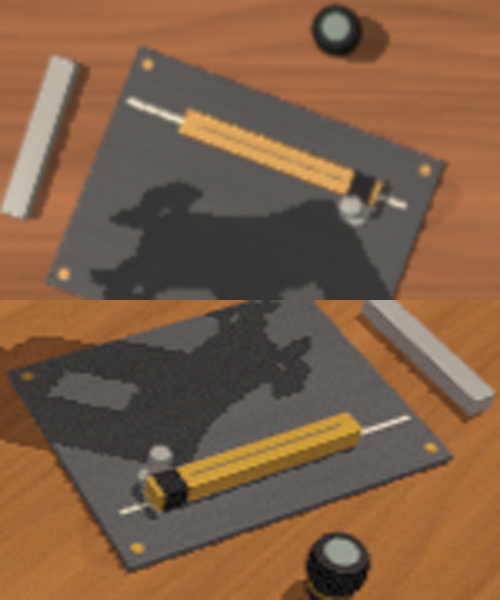

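The bar lies along the white line, with stubs emerging centrally at both ends and the post touching its side near the heel. The steel bar and eyepiece are unmoved. One numeric check of the residual offset follows.

```bash
cat > chk.py <<'E'
from m import *
import sys
def rectify(n,f,z):
    B=np.array([(-60,-70),(280,-70),(280,60),(-60,60)],float)
    src=np.array([w2px(n,[*toW(b),z]) for b in B],np.float32)
    return cv2.warpPerspective(cv2.imread(f'pics/{f}.png'),cv2.getPerspectiveTransform(src,((B-[-60,-70])*2).astype(np.float32)),(680,260),flags=cv2.INTER_CUBIC).astype(float)
def linefit(n,f,xs):
    g=rectify(n,f,.008).min(2);out=[]
    for x in xs:
        c=g[100:180,int((x+60)*2)];w=np.clip(c-c.min()-.4*np.ptp(c),0,None);out.append((w*(np.arange(100,180)/2-70)).sum()/w.sum())
    return np.array(out)
for n,a,b in(('top','t0',sys.argv[1]),('scene','s0',sys.argv[2])):
    xs=np.r_[-24:-11:3,110:250:5];y=linefit(n,a,xs);r=np.polyfit(xs,y,1)
    print(n,'line: slope deg',np.degrees(np.arctan(r[0])),'y0',r[1],'rms',np.std(y-np.polyval(r,xs)))
    g=rectify(n,b,.028);hsv=cv2.cvtColor(np.clip(g,0,255).astype(np.uint8),cv2.COLOR_BGR2HSV)
    V=g[:,:,2]-g[:,:,0]
    # top-face upper/lower edges per column: half max crossing of R-B
    E=[]
    for x in np.arange(45,190,3):
        c=V[:,int((x+60)*2)];h=.5*np.percentile(c[110:170],90);k=np.where(c>h)[0];k=k[(k>80)&(k<200)];E.append((x,k[0]/2-70,k[-1]/2-70))
    E=np.array(E)
    for j in(1,2):
        q=np.polyfit(E[:,0],E[:,j],1);print('  edge',j,'slope',np.degrees(np.arctan(q[0])),'y at heel',q[1])
    c=V[135:145].mean(0);k=np.where(c>.5*np.percentile(c,80))[0]/2-60;print('  x extent',k.min(),k.max())
    g8=rectify(n,a,.008).min(2);col=g8[128:132].mean(0);
    d=lambda G:G[122:150].mean(0)
    L=d(g8);t=L.min()+.5*np.ptp(L);k=np.where(L>np.median(L)+15)[0]/2-60
E
python3 chk.py t5 s5
```

```text
top line: slope deg -0.1663203315412742 y0 -0.5578338963095424 rms 0.23962811490035932
  edge 1 slope 0.08477430578453202 y at heel -12.989438775510205
  edge 2 slope -0.01559068791808439 y at heel 12.572653061224491
  x extent -60.0 279.5
scene line: slope deg -0.2033732112483214 y0 -0.5934313431036107 rms 0.129660770256112
  edge 1 slope 0.37514557635457696 y at heel -25.510969387755107
  edge 2 slope -0.12277648246221828 y at heel 10.444591836734698
  x extent -6.5 279.5
```

```bash
cat >> chk.py <<'E'
print('---')
x=np.arange(680)/2-60
for n,a,b in(('top','t0',sys.argv[1]),('scene','s0',sys.argv[2])):
    g=rectify(n,a,.008).min(2);L=g[136:142].mean(0)
    cross=lambda s,lo,hi:[round(float(v),1) for v in x[1:][(np.diff(np.sign(s))!=0)&(x[1:]>lo)&(x[1:]<hi)]]
    base=np.median(L[(x>266)&(x<268)]);t=(L[(x>225)&(x<250)].mean()+base)/2
    print(n,'line ends',cross(L-t,-45,-15),cross(L-t,240,275))
    C=g[120:130].mean(0);m=(x>-12)&(x<14);w=np.clip(C-np.percentile(C[m],40),0,None)*m;print(' cross x',(w*x).sum()/w.sum())
    for z in (.028,.008):
        G=rectify(n,b,z);V=(G[:,:,2]-G[:,:,0])[125:150].mean(0);print(' bar ends z',z,cross(V-.5*V[(x>50)&(x<180)].mean(),-20,40),cross(V-.5*V[(x>50)&(x<180)].mean(),180,225))
E
python3 chk.py t5 s5 | sed -n '/---/,$p'
```

```text
---
top line ends [-27.5] [263.0]
 cross x 1.8823276787631527
 bar ends z 0.028 [0.0, 6.5, 28.5] [202.0]
 bar ends z 0.008 [2.0, 8.0, 30.5] [206.5]
scene line ends [-28.5] [262.0]
 cross x 0.19382615759545072
 bar ends z 0.028 [-6.0, 6.0, 28.0] [200.5]
 bar ends z 0.008 [1.0, 13.5, 36.5] [213.0]
```

The bar is within about 0.2°, 0.4 mm sideways and 1 mm along the line, which is within what the cameras can resolve. I'm handing in.

```bash
python3 -c "
from rig import ctrl
print(ctrl.hand_in())"
```

```text
the job is handed in; nothing more can be done
None
```

The brass bar was swung round flat at the post until it lay on the white line with its heel at the cross mark (about 0.2° and 1 mm off by the cameras), then let go and handed in at about 7 s; the steel bar and eyepiece look unmoved in the pictures, and no verdict was shown.

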